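# Check the next face of a heat sink on the contact tester

## Task

One side of the heat sink has been checked on the contact tester; now check a finned end. Turn the heat sink a quarter turn on the tester's plate, push it up so that an end face of the fins (either end) lies flush against the upright face of the steel bracket, about at its middle, and let go of it there. Then pull the tester's spring-return handle out until its pointer is level with the point of the mark clip, and finish while still holding it there; leave the other things on the desk where they are.

Things in the scene. Friction and masses are not known exactly. Their poses are not given: they have to be found in the camera images.
- test_stand: contact tester fixed to the desk: grey painted plate 210 (x) x 220 (y) x 6 mm. Origin: centre of its underside; at yaw 0 x points away from the robot, y left (yaw up to 0.3 rad either way). Steel bracket on its left half; on its right half, centred at y = -60 mm, the aluminium spring housing: x 32 to 98 mm, 50 mm wide, top 46 mm above the desk, bush projecting to x = 26 mm.
- bracket_face (a point): centre of the bent steel bracket's upright contact face, 21 mm above the desk, at x = 60, y = 55 mm of test_stand and with its axes: the face is this point's plane x = 0 and looks to -x. The upright is 80 mm wide (y), 4 mm thick, top 52 mm above the desk; the plate in front of it is bare.
- heat_sink: loose aluminium heat sink, 40 x 40 x 26 mm high, about 0.1 kg, on the tester's plate, fins up; origin: centre of its underside. The fins run along its own x axis: the finned ends (comb of fin ends) look along +x and -x, the plain sides along +y and -y. At the start a plain side roughly faces the bracket (within 0.3 rad), the centre 80 to 100 mm from it.
- pull_handle (a joint): how far the handle is out, in m: 0 = home, 0.065 = end stop. It slides along -x of test_stand. The spring pulls it home with about 3 N at 0 and 0.1 N more per mm out (about 6 to 7.5 N at the mark); let go, it runs home.
- handle_grip (a point): on the axis of the handle's post, 60 mm above the desk; moves with the handle. Upright black round post, 18 mm diameter, can be gripped from above at any yaw between 32 and 83 mm above the desk (83 = its top). At home it stands about 46 mm in front of the housing's bush; its 10 mm steel rod runs from it to the housing, 19 to 29 mm above the desk.
- handle_pointer (a point): tip of the small steel pointer at the foot of the handle post, sticking out to the right (-y of test_stand), 25 mm from the post's axis and at the post's x, 20 mm above the desk; moves with the handle.
- mark_clip: the mark: dark steel clip, 14 mm cube with a round screw on top (26 mm above the desk), fixed on the rail at the plate's right edge. Its pointed finger looks left at the handle's path. Origin: root of the finger, 6 mm above the desk, axes of test_stand; the handle is at the mark when handle_pointer has x = 0 in this frame, 27 to 45 mm out from home, different each time.
- spool: bystander: blue reel of solder wire, 53 mm diameter, 33 mm high, standing on the desk; origin at the centre of its underside
- stick: bystander: black memory stick 17 x 50 x 8 mm lying on the desk; origin at the centre of its underside
- tape: bystander: orange roll of tape, 77 mm diameter, 19 mm high, lying on the desk behind the tester; origin at the centre of its underside

How it is judged:
On the way, in this order (a step that is already met when the one before it is completed fails the run):
1. the heat sink stands with a finned end flush against the bracket, let go of, while the handle is still home (angle between the x axis of heat_sink and the x axis of bracket_face, either way round below 0.08 rad and angle between heat_sink's own z axis and vertical below 0.08 rad and x of heat_sink in the frame of bracket_face between -0.023 and -0.018 m and y of heat_sink in the frame of bracket_face between -0.02 and 0.02 m and z of heat_sink in the frame of test_stand between 0.003 and 0.009 m and contact force between the fingers and heat_sink below 0.1 N and value of joint pull_handle below 0.01 m), for 0.2 s.
2. the handle is pulled out to the mark (x of handle_pointer in the frame of mark_clip between -0.004 and 0.004 m), for 0.2 s.
At the end, for the whole second after the job is handed in: The heat sink stands upright on the plate, released, with a finned end against the bracket's face (square to it within 0.08 rad, gap at most 3 mm, its centre within 20 mm of the face's middle), and the fingers hold the pull handle still with its pointer within 4 mm of the mark clip's point (all of step 2 and angle between the x axis of heat_sink and the x axis of bracket_face, either way round below 0.08 rad and angle between heat_sink's own z axis and vertical below 0.08 rad and x of heat_sink in the frame of bracket_face between -0.023 and -0.018 m and y of heat_sink in the frame of bracket_face between -0.02 and 0.02 m and z of heat_sink in the frame of test_stand between 0.003 and 0.009 m and contact force between the fingers and heat_sink below 0.1 N and contact force between the fingers and pull_handle above 1 N and velocity of joint pull_handle between -0.01 and 0.01 m/s); the arm keeps its last pose, push and grip.
It fails at once if a bystander (solder reel, memory stick or tape roll) is moved by more than 20 mm (distance of any of spool, stick, tape from where it was at the start of the episode above 0.02 m).
It also fails if it takes over 45 s, if anything falls off the work surface, if the arm or the gripper's body presses on something with over 40 N, if the wrist force passes 120 N, or if a joint passes its speed limit or range.

## Robot

A 6-joint arm with a two-finger parallel gripper is mounted at the origin on a cart in front of the work surface, level with it; the furniture and walls round the work are solid. World frame = base frame: x ahead of the robot, y to its left, z up, the work surface at z = 0. Lengths are in m, angles in rad, forces in N, time in s.
With the tool pointing down it reaches from about 0.35 to 0.775 m from the base axis. Payload 7.3 kg.
Tool frame: the origin (TCP) lies on the mounting face of the last link; the fingertips stand 178 mm ahead of it and the grasp point (between the pads) lies 159 mm ahead of it (robot.grip_depth is the distance from the TCP to the grasp point, in m); z points along the fingers, y is the line along which they close (so a half turn about z gives the same grasp; the last joint's range is limited). The gripper opens to 92 mm and grips with 3 to 60 N. Pads are 19 mm wide; open, the fingers measure 130 mm over their backs; the gripper's body (75 mm by 190 mm) begins 47 mm behind the grasp point.
Start: joints at [1.108, 0.342, 1.524, -0, 1.275, -0.146], TCP at [0.164, 0.499, 0.405] pointing down, gripper open.
Joint ranges: [-2.53, 2.53], [-0.77, 2.02], [0.04, 2.7], [-1, 4.14], [0.28, 2.66], [-3.11, 3.11]. Speed limits (rad/s): [2.57, 2.57, 3.14, 3.14, 3.14, 3.14].

## Interface

Orientations are given as [roll, pitch, yaw] about the fixed x, y, z axes, in that order (R = Rz(yaw) Ry(pitch) Rx(roll)).
In Python, from cell import observe, cams, robot, models gives the robot as it stands.
- The arm moves only by the shell command python3 -m jog 'ROWS' [FORCE]. ROWS is JSON, a list of rows, each a list of 3 entries, a list of its own where there are three numbers: the shift along the tool's x, y, z each as a share of 0.4 m, from -1 to 1, then the turn about the tool's z as a share of pi rad, from -1 to 1, then the closure, from 0 (fully open) to 1 (shut). In form: [[[x, y, z], turn, jaw], ...]. A call has 1 to 12 rows; each row is the pose to reach, as a shift and turn from the pose commanded when the call began, along the tool's axes at that moment, turning the shorter way round; what a row does not reach only later rows make up. A row lasts 1/8 s, in which the tool goes at most 62.5 mm and 10.7 degrees, less where a joint would pass 70% of its speed; a pose out of reach is approached as far as the arm can. A call with a number of a shift or a turn outside -1 to 1 is refused whole. A call with a gripper value outside its range is refused whole. The fingers move at their own pace and stop on an object; FORCE is the grip in N (left out, the last holds). Time passes only in rows, so rows that repeat a pose let the fingers close. It gives the time, the measured TCP pose, the force, the opening and the grip force at its end, in the units of the state.
- observe(): the state, without advancing time (a new reading comes with each control period).
- cams.read_camera(name): name is "side" or "top" or "wrist"; returns the picture (400x640x3 uint8, red, green, blue); there is no depth.
- cams.camera_model(name): a dict with "camera_matrix" (3x3 intrinsics, pixels), "pose" (4x4, takes a point from camera to world coordinates). Camera axes: x right, y down, z forward; pixel columns grow to the right and rows downward; lengths in m; the calibration is good to about 2 mm. A picture is of the moment at which its call begins: read the wrist's pose just before it. camera_model takes no time and is no camera call; for the wrist camera it gives the pose at the moment of the call.
- robot.hand_in(): hands the job in; it is judged then, once.
Trained networks look in the newest picture that a camera, given by its name, has taken for a name from the list of things; names that differ only in an ending like _2 or _b are one class to them, and where a whole thing is asked for, a point or a joint stands for the part that bears it (a point fixed in the world has none). Each returns a list of dicts, best first, with "confidence" (0 to 1); they miss things now and then, are a little off and sometimes report something else, mostly with a low value. They report only what shows in the picture. A call takes as long as a camera call.
- models.find_in(target, camera): "position" ([x, y, z] in m, in world coordinates, good to about 4 mm: the middle of the surface that is visible of it).
- models.pinpoint(target, camera): "position" ([x, y, z] in m, in world coordinates, good to about 4 mm: a listed point, or the origin of a listed thing).
The state is a dict: "time": time; "qpos": joint angles; "qvel": joint speeds; "joint_efforts": joint torques, N m; "tool_pos": TCP position; "tool_rot": TCP orientation; "contact_force": force on the tool from outside, world axes, zero at the start; "torque": the same for the moment, N m; "opening": finger opening in m; "grip_force": force on a finger pad.
Only numpy, scipy, OpenCV 4.12 (cv2) and the standard library are available. Lean on these libraries where they do the work, as an engineer would, in place of code of your own. Each camera call takes 0.05 s, during which the arm holds its last target. There are 200 camera calls.

## Working session

There is one attempt and no reset: what is moved stays moved. The work goes in short steps, Python scripts to look and compute and a shell command to move; the robot and the scene stay as the last step left them, time stands still between calls to the robot, and variables do not carry over. Pictures are saved under pics/ and viewed, at most 10 in all, crops included, and the job is handed in when it is done.

```bash
mkdir -p pics; ls; cat > h.py <<'E'
import numpy as np, cv2
from cell import observe, cams, robot, models
def snap(c,name=None):
    im=cams.read_camera(c)
    if name: cv2.imwrite('pics/'+name,im[:,:,::-1])
    return im
def proj(c,P):
    m=cams.camera_model(c);T=np.linalg.inv(np.array(m['pose']));q=T[:3,:3]@np.array(P)+T[:3,3]
    u=np.array(m['camera_matrix'])@q;return u[:2]/u[2]
def ray(c,uv,z):
    m=cams.camera_model(c);T=np.array(m['pose']);d=T[:3,:3]@np.linalg.inv(np.array(m['camera_matrix']))@[uv[0],uv[1],1]
    return T[:3,3]+d*(z-T[2,3])/d[2]
E
python3 - <<'E'
from h import *
np.set_printoptions(precision=4,suppress=True)
for c in ['top','side']:
    im=snap(c,c+'0.png')
    print(c,np.array(cams.camera_model(c)['pose'])[:3,3])
    for n in ['test_stand','bracket_face','heat_sink','handle_grip','handle_pointer','mark_clip','spool','stick','tape']:
        r=models.pinpoint(n,c)[:2]
        print(n,[(np.round(x['position'],4),round(x['confidence'],2)) for x in r])
s=observe();print(s['time'],s['tool_pos'],s['tool_rot'],s['opening'])
E
```

```text
pics
top [0.5285 0.0018 1.0474]
test_stand [(array([ 0.5369, -0.0681,  0.0038]), 0.78)]
bracket_face [(array([ 0.5948, -0.0071,  0.0206]), 0.64)]
heat_sink [(array([ 0.5099, -0.0063,  0.0079]), 0.66)]
handle_grip [(array([ 0.518 , -0.127 ,  0.0588]), 0.45), (array([ 0.5232,  0.1823, -0.0024]), 0.36)]
handle_pointer [(array([ 0.5146, -0.1472,  0.0188]), 0.48)]
mark_clip [(array([ 0.4853, -0.1568,  0.0041]), 0.41)]
spool [(array([ 0.4328,  0.1749, -0.0006]), 0.7)]
stick []
tape [(array([ 0.5106, -0.006 ,  0.0033]), 0.67), (array([ 0.7878, -0.1693,  0.0019]), 0.59)]
side [0.5717 0.6181 0.6738]
test_stand [(array([ 0.5388, -0.0601, -0.0022]), 0.89)]
bracket_face [(array([ 0.5975, -0.0107,  0.0209]), 0.9)]
heat_sink [(array([ 0.5128, -0.0032,  0.0063]), 0.62), (array([ 0.4352,  0.1757, -0.0009]), 0.26)]
handle_grip [(array([ 0.5246, -0.1268,  0.0581]), 0.72)]
handle_pointer [(array([ 0.5197, -0.15  ,  0.018 ]), 0.58)]
mark_clip [(array([ 0.4816, -0.1566,  0.0092]), 0.48)]
spool [(array([0.4347, 0.1755, 0.0005]), 0.86)]
stick [(array([ 0.5207,  0.1797, -0.0056]), 0.79)]
tape [(array([ 0.7903, -0.1777,  0.0004]), 0.64)]
1.0 [0.1635 0.4989 0.4048] [3.1414 0.     2.8248] 0.09184734634523864
```

```bash
python3 - <<'E'
from h import *
im=cv2.imread('pics/top0.png')
a,b=proj('top',[.64,.08,0]),proj('top',[.40,-.2,0]);print(a,b)
x0,x1=sorted([int(a[0]),int(b[0])]);y0,y1=sorted([int(a[1]),int(b[1])])
print(x0,y0);cr=im[y0:y1,x0:x1];s=min(800/cr.shape[1],600/cr.shape[0]);print(s)
cv2.imwrite('pics/topc.png',cv2.resize(cr,None,fx=s,fy=s,interpolation=cv2.INTER_CUBIC))
E
```

```text
[288.46798987 178.96983067] [389.06770922 263.75903545]
288 178
7.0588235294117645
```

View pics/top0.png

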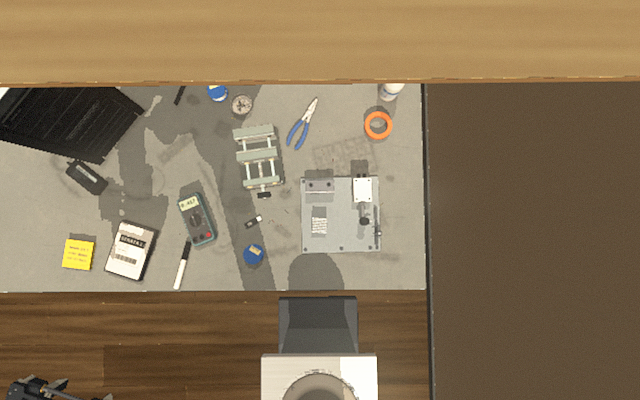

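View pics/topc.png

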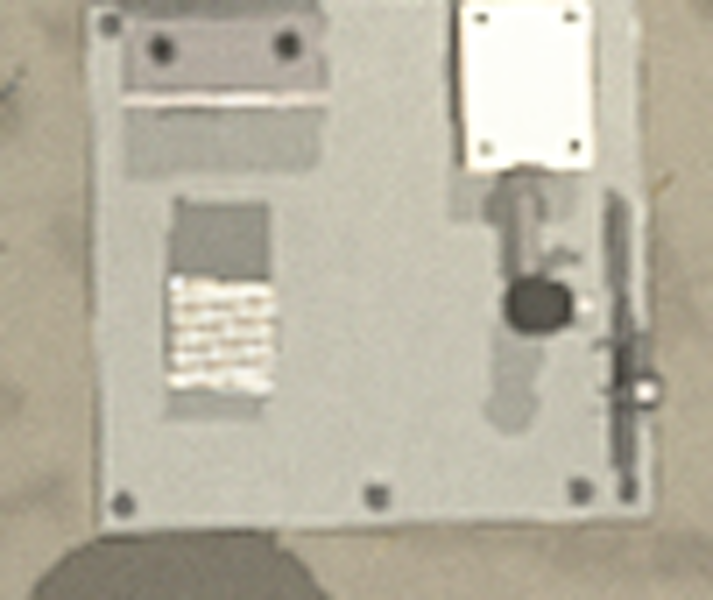

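```bash
cat >> h.py <<'E'
from scipy.spatial.transform import Rotation as R
def go(p,yaw,grip=True):
    """shares to bring grasp point (or TCP) to p with tool yaw"""
    s=observe();Rt=R.from_euler('xyz',s['tool_rot']).as_matrix()
    t=np.array(p,float)+([0,0,robot.grip_depth] if grip else 0)
    d=Rt.T@(t-s['tool_pos'])/.4
    dy=(s['tool_rot'][2]-yaw+np.pi)%(2*np.pi)-np.pi
    print('t',round(s['time'],2),'pos',np.round(s['tool_pos'],4),'rot',np.round(s['tool_rot'],4),'open',round(s['opening'],4),'F',np.round(s['contact_force'],1),'\n-> shift',np.round(d,4),'turn',round(dy/np.pi,4),'mm',round(np.linalg.norm(d)*400))
E
python3 - <<'E'
from h import *
m=cams.camera_model('wrist');s=observe();T=np.array(m['pose']);Rt=R.from_euler('xyz',s['tool_rot']).as_matrix()
print(np.round(Rt.T@(T[:3,3]-s['tool_pos']),4),np.round(Rt.T@T[:3,:3],3),m['camera_matrix'])
go([.50,-.05,.40],np.pi/2,False)
E
```

```text
[0.0779 0.0004 0.021 ] [[ 0.    -0.958 -0.287]
 [ 1.     0.     0.   ]
 [-0.    -0.287  0.958]] [[358.32984444   0.         319.539656  ]
 [  0.         358.32984444 201.96348847]
 [  0.           0.           1.        ]]
t 1.0 pos [0.1635 0.4989 0.4048] rot [3.1414 0.     2.8248] open 0.0918 F [-0.6  0.4  0.7] 
-> shift [-1.2268 -1.0419  0.0118] turn 0.3992 mm 644
```

```bash
python3 -m jog '[[[-0.61,-0.52,0],0.4,0],[[-0.61,-0.52,0],0.4,0],[[-0.61,-0.52,0],0.4,0],[[-0.61,-0.52,0],0.4,0],[[-0.61,-0.52,0],0.4,0],[[-0.61,-0.52,0],0.4,0],[[-0.61,-0.52,0],0.4,0]]'; python3 -c "
from h import *
go([.50,-.05,.40],np.pi/2,False)"
```

```text
time: 1.88
tool_pos: [0.3313, 0.224, 0.4049]
tool_rot: [3.141, -0.0, 1.56]
contact_force: [-0.1, -0.1, -0.7]
opening: 0.0917
grip_force: 0.0
t 1.88 pos [0.3313 0.224  0.4049] rot [ 3.1411e+00 -3.0000e-04  1.5600e+00] open 0.0917 F [-0.1 -0.1 -0.7] 
-> shift [-0.6805  0.4291  0.0123] turn -0.0034 mm 322
```

```bash
python3 -m jog '[[[-0.68,0.43,0.01],0,0],[[-0.68,0.43,0.01],0,0],[[-0.68,0.43,0.01],0,0],[[-0.68,0.43,0.01],0,0],[[-0.68,0.43,0.01],0,0],[[-0.68,0.43,0.01],0,0],[[-0.68,0.43,0.01],0,0]]'; python3 - <<'E'
from h import *
np.set_printoptions(precision=4,suppress=True)
im=snap('wrist','w0.png')
for n in ['test_stand','bracket_face','heat_sink','handle_grip','handle_pointer','mark_clip']:
    r=models.pinpoint(n,'wrist')[:1]
    print(n,[(np.round(x['position'],4),round(x['confidence'],2)) for x in r])
s=observe();print(s['time'],s['tool_pos'],s['tool_rot'])
np.save('wT.npy',np.array(cams.camera_model('wrist')['pose']))
E
```

```text
time: 2.75
tool_pos: [0.5018, -0.0474, 0.4003]
tool_rot: [-3.141, -0.001, 1.567]
contact_force: [-0.5, 0.2, -0.0]
opening: 0.0918
grip_force: 0.0
test_stand [(array([ 0.5423, -0.0614,  0.0011]), 0.66)]
bracket_face [(array([ 0.596 , -0.0083,  0.0185]), 0.58)]
heat_sink [(array([ 0.512 , -0.0064,  0.0041]), 0.7)]
handle_grip [(array([ 0.5202, -0.1262,  0.058 ]), 0.61)]
handle_pointer [(array([ 0.5221, -0.1503,  0.019 ]), 0.91)]
mark_clip [(array([ 0.5211, -0.1467,  0.0207]), 0.75)]
3.1 [ 0.5015 -0.0463  0.401 ] [ 3.1412 -0.0001  1.5696]
```

View pics/w0.png

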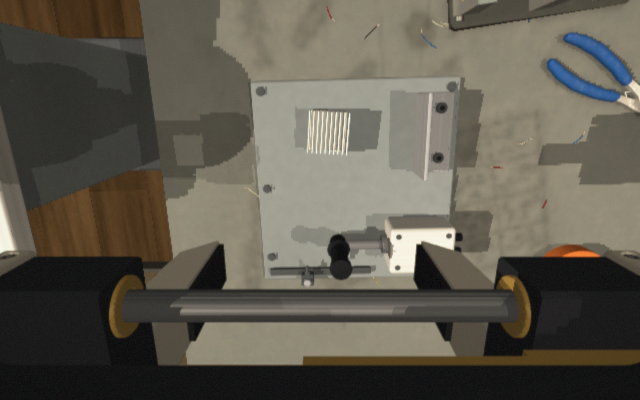

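```bash
python3 - <<'E'
import cv2
im=cv2.imread('pics/w0.png')[70:190,240:470]
cv2.imwrite('pics/wc.png',cv2.resize(im,None,fx=3.4,fy=3.4,interpolation=cv2.INTER_CUBIC))
E
```

```text
(no output)
```

View pics/wc.png

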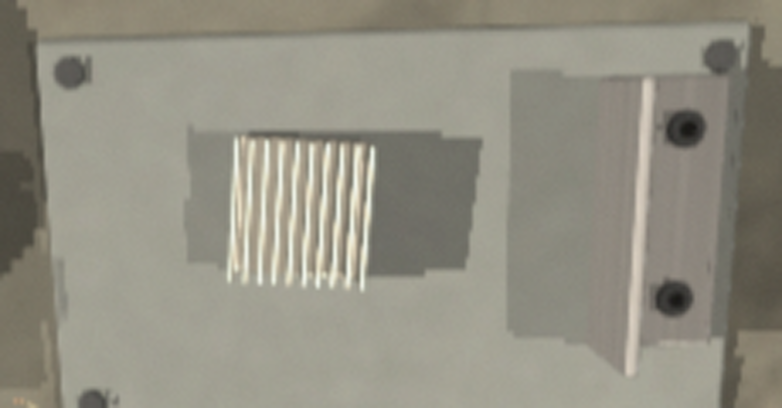

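```bash
python3 - <<'E'
from h import *
np.set_printoptions(precision=4,suppress=True)
T=np.load('wT.npy')
cams.camera_model_=cams.camera_model
K=np.array(cams.camera_model('wrist')['camera_matrix'])
def q(u,v,z):
    d=T[:3,:3]@np.linalg.inv(K)@[u/3.4+240,v/3.4+70,1];return (T[:3,3]+d*(z-T[2,3])/d[2])[:2]
P=[q(38,38,.006),q(747,24,.006),q(62,405,.006)]
print('plate',P,'yaw',np.arctan2(*(P[1]-P[0])[::-1]),np.linalg.norm(P[1]-P[0]),'edge',P[2]-P[0],np.arctan2((P[2]-P[0])[0],-(P[2]-P[0])[1]))
for a in [(643,78,626,374),(654,78,636,374)]:
    A=q(a[0],a[1],.052);B=q(a[2],a[3],.052);print('br',A,B,(A+B)/2,np.linalg.norm(A-B),np.arctan2((B-A)[0],-(B-A)[1]))
H=[q(*c,.032) for c in [(234,137),(375,147),(362,289),(228,281)]]
print('hs',H,np.mean(H,0));H=np.array(H)
for i,j in [(0,1),(3,2),(0,3),(1,2)]: d=H[j]-H[i];print(np.linalg.norm(d),np.arctan2(d[1],d[0]))
go([.51,-.005,.10],np.pi/2)
E
```

```text
plate [array([0.4341, 0.0448]), array([0.6401, 0.0485]), array([ 0.4356, -0.0655])] yaw 0.017759457719978396 0.206088627348064 edge [ 0.0015 -0.1103] 0.01341214073663262
br [0.5977 0.0333] [ 0.5998 -0.0449] [ 0.5987 -0.0058] 0.07821927386864691 0.026430396598845725
br [0.6005 0.0333] [ 0.6025 -0.0449] [ 0.6015 -0.0058] 0.07821813814826588 0.025481769400259483
hs [array([0.4916, 0.0179]), array([0.5307, 0.0151]), array([ 0.5279, -0.0245]), array([ 0.4895, -0.0221])] [ 0.5099 -0.0034]
0.039222549996767705 -0.06974246461021648
0.0385004026127494 -0.061007253024714894
0.04003931228281756 -1.623269011227441
0.03969704982028827 -1.6413494434153095
t 3.1 pos [ 0.5015 -0.0463  0.401 ] rot [ 3.1412 -0.0001  1.5696] open 0.0918 F [-0.3  0.3 -0.5] 
-> shift [0.1032 0.0209 0.3546] turn -0.0004 mm 148
```

```bash
python3 -m jog '[[[0.105,0.021,0.1],0.02,0],[[0.105,0.021,0.2],0.02,0],[[0.105,0.021,0.35],0.02,0],[[0.105,0.021,0.45],0.02,0],[[0.105,0.021,0.53],0.02,0],[[0.105,0.021,0.53],0.02,0],[[0.105,0.021,0.53],0.02,0.4],[[0.105,0.021,0.53],0.02,0.8],[[0.105,0.021,0.53],0.02,1],[[0.105,0.021,0.53],0.02,1],[[0.105,0.021,0.53],0.02,1]]' 15; python3 -c "
from h import *
go([.51,-.005,.04],3.16)"
```

```text
time: 4.47
tool_pos: [0.5104, -0.0052, 0.1889]
tool_rot: [3.141, -0.0, 1.505]
contact_force: [0.3, -0.4, -0.1]
opening: 0.0462
grip_force: 0.0
t 4.47 pos [ 0.5104 -0.0052  0.1889] rot [ 3.1413e+00 -1.0000e-04  1.5053e+00] open 0.0462 F [ 0.3 -0.4 -0.1] 
-> shift [ 0.0005 -0.001  -0.0257] turn -0.5267 mm 10
```

```bash
python3 -m jog '[[[0,0,0],0,1],[[0,0,0],0,1],[[0,0,0],0,1],[[0,0,0],0,1]]' 25
```

```text
time: 4.97
tool_pos: [0.5104, -0.0053, 0.1888]
tool_rot: [3.142, -0.0, 1.505]
contact_force: [-1.2, 0.3, 2.0]
opening: 0.0395
grip_force: 25.0
```

```bash
python3 -m jog '[[[0,0,-0.03],0,1],[[0,0,-0.03],-0.1,1],[[0,0,-0.03],-0.2,1],[[0,0,-0.03],-0.3,1],[[0,0,-0.03],-0.4,1],[[0,0,-0.03],-0.5,1],[[0,0,-0.03],-0.527,1],[[0,0,-0.03],-0.527,1],[[0,0,-0.03],-0.527,1],[[0,0,-0.03],-0.527,1],[[0,0,-0.03],-0.527,1],[[0,0,-0.03],-0.527,1]]' 25
python3 -c "
from h import *
go([.57,-.006,.030],3.161)
snap('side','s1.png')
im=cv2.imread('pics/s1.png')
a=proj('side',[.55,-.02,.03]);print(a);x,y=map(int,a)
cv2.imwrite('pics/s1c.png',cv2.resize(im[max(0,y-80):y+80,max(0,x-110):x+110],None,fx=3.5,fy=3.5,interpolation=cv2.INTER_CUBIC))"
```

```text
time: 6.48
tool_pos: [0.5104, -0.0052, 0.201]
tool_rot: [3.142, 0.0, -3.125]
contact_force: [0.6, -0.3, -2.0]
opening: 0.0399
grip_force: 25.0
t 6.47 pos [ 0.5104 -0.0052  0.201 ] rot [ 3.1415e+00  3.0000e-04 -3.1253e+00] open 0.0399 F [ 0.6 -0.3 -2. ] 
-> shift [-0.1489 -0.0044  0.0295] turn -0.001 mm 61
[350.14492761 218.56694543]
```

View pics/s1c.png

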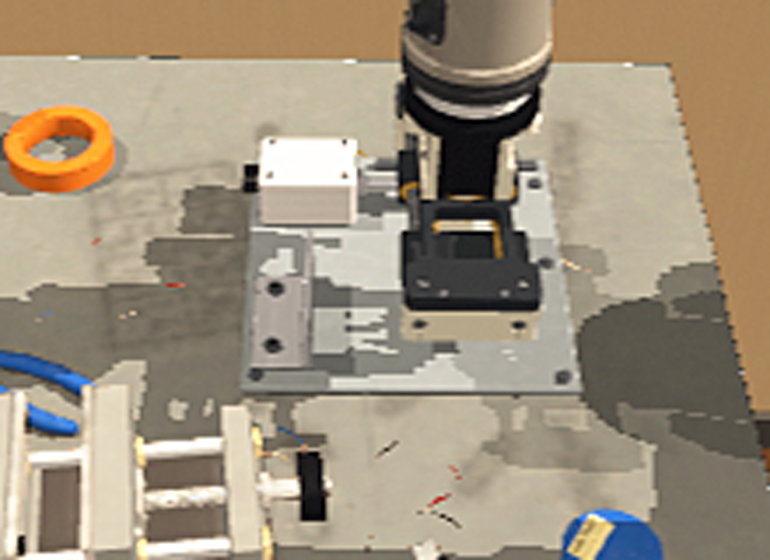

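```bash
python3 -m jog '[[[-0.08,0,0],0,1],[[-0.13,0,0],0,1],[[-0.145,0,0.015],0,1],[[-0.145,0,0.028],0,1],[[-0.155,0,0.029],0,1],[[-0.155,0,0.029],0,1],[[-0.16,0,0.029],0,1]]' 25
python3 -m jog '[[[-0.005,0,0],0,1],[[-0.007,0,0],0,1]]'
```

```text
time: 7.4
tool_pos: [0.574, -0.004, 0.1889]
tool_rot: [3.141, -0.001, -3.122]
contact_force: [-0.3, -0.5, -0.9]
opening: 0.0396
grip_force: 25.0
time: 7.65
tool_pos: [0.5773, -0.0039, 0.1891]
tool_rot: [3.142, 0.0, -3.122]
contact_force: [0.2, 0.5, -1.9]
opening: 0.0397
grip_force: 25.0
```

Keep pushing gently until the force shows contact.

```bash
python3 -m jog '[[[-0.003,0,0],0,1],[[-0.005,0,0],0,1],[[-0.005,0,0],0,1]]' 12; python3 -m jog '[[[-0.003,0,0],0,1],[[-0.003,0,0],0,1]]'
```

```text
time: 8.02
tool_pos: [0.5788, -0.0039, 0.1889]
tool_rot: [3.141, -0.001, -3.122]
contact_force: [-2.1, -1.0, 0.1]
opening: 0.0398
grip_force: 12.0
time: 8.28
tool_pos: [0.5793, -0.0039, 0.1887]
tool_rot: [3.141, -0.004, -3.122]
contact_force: [-7.0, -0.8, 2.2]
opening: 0.04
grip_force: 12.0
```

```bash
python3 -m jog '[[[-0.002,0,0],0,1],[[-0.004,0,0],0,1],[[-0.004,0,0],0,1]]' 4; python3 -m jog '[[[0,0,0],0,0.7],[[0,0,0],0,0.5],[[0,0,0],0,0.3],[[0,0,0],0,0.3],[[0,0,-0.15],0,0.3],[[0,0,-0.35],0,0.3],[[0.2,0,-0.45],0,0],[[0.4,0,-0.5],0,0],[[0.4,0,-0.5],0,0],[[0.4,0,-0.5],0,0]]'
python3 - <<'E'
from h import *
np.set_printoptions(precision=4,suppress=True)
snap('wrist','w2.png')
for n in ['bracket_face','heat_sink','handle_grip','handle_pointer','mark_clip']:
    r=models.pinpoint(n,'wrist')[:2]
    print(n,[(np.round(x['position'],4),round(x['confidence'],2)) for x in r])
np.save('wT.npy',np.array(cams.camera_model('wrist')['pose']))
go([.52,-.127,.062],3.161)
E
```

```text
time: 8.65
tool_pos: [0.5811, -0.0038, 0.1886]
tool_rot: [3.141, -0.003, -3.122]
contact_force: [-5.0, -0.4, -0.7]
opening: 0.0401
grip_force: 4.0
time: 9.9
tool_pos: [0.4196, -0.0067, 0.3909]
tool_rot: [-3.141, 0.003, -3.123]
contact_force: [0.8, -0.2, 0.1]
opening: 0.0916
grip_force: 0.0
bracket_face [(array([ 0.5935, -0.009 ,  0.0192]), 0.59), (array([ 0.5264,  0.1791, -0.0037]), 0.21)]
heat_sink []
handle_grip []
handle_pointer [(array([0.4335, 0.1769, 0.0013]), 0.55)]
mark_clip []
t 10.2 pos [ 0.4229 -0.007   0.3885] rot [ 3.1413 -0.0009 -3.1221] open 0.0915 F [ 0.1  0.4 -0.3] 
-> shift [-0.2372 -0.3047  0.4179] turn 0.0 mm 228
```

View pics/w2.png

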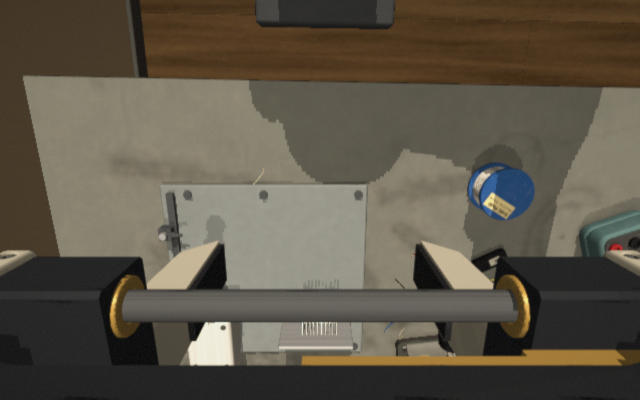

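```bash
python3 -m jog '[[[-0.187,-0.35,0.12],0,0],[[-0.187,-0.35,0.12],0,0],[[-0.187,-0.35,0.12],0,0],[[-0.187,-0.35,0.12],0,0],[[-0.187,-0.35,0.12],0,0]]'
python3 - <<'E'
from h import *
np.set_printoptions(precision=4,suppress=True)
snap('wrist','w3.png')
np.save('wT.npy',np.array(cams.camera_model('wrist')['pose']))
for n in ['handle_grip','handle_pointer','mark_clip']:
    r=models.pinpoint(n,'wrist')[:2]
    print(n,[(np.round(x['position'],4),round(x['confidence'],2)) for x in r])
P=proj('wrist',[.50,-.147,.02]);print(P)
x,y=map(int,P);x0,y0=x-100,max(0,y-75);print(x0,y0)
im=cv2.imread('pics/w3.png')
cv2.imwrite('pics/w3c.png',cv2.resize(im[y0:y0+150,x0:x0+200],None,fx=4,fy=4,interpolation=cv2.INTER_CUBIC))
go([.52,-.1226,.062],3.161)
E
```

```text
time: 10.82
tool_pos: [0.4996, -0.1451, 0.3404]
tool_rot: [3.14, -0.002, -3.122]
contact_force: [-0.2, -0.4, -0.0]
opening: 0.0917
grip_force: 0.0
handle_grip [(array([ 0.5247, -0.1258,  0.0603]), 0.77)]
handle_pointer [(array([ 0.5196, -0.1492,  0.0215]), 0.84)]
mark_clip [(array([ 0.4868, -0.1605,  0.0049]), 0.68)]
[316.0607 188.8346]
216 113
t 11.03 pos [ 0.4993 -0.1445  0.3416] rot [-3.1415  0.0006 -3.1209] open 0.0918 F [-0.1 -0.  -0.1] 
-> shift [-0.0526  0.0538  0.301 ] turn 0.0004 mm 124
```

View pics/w3c.png

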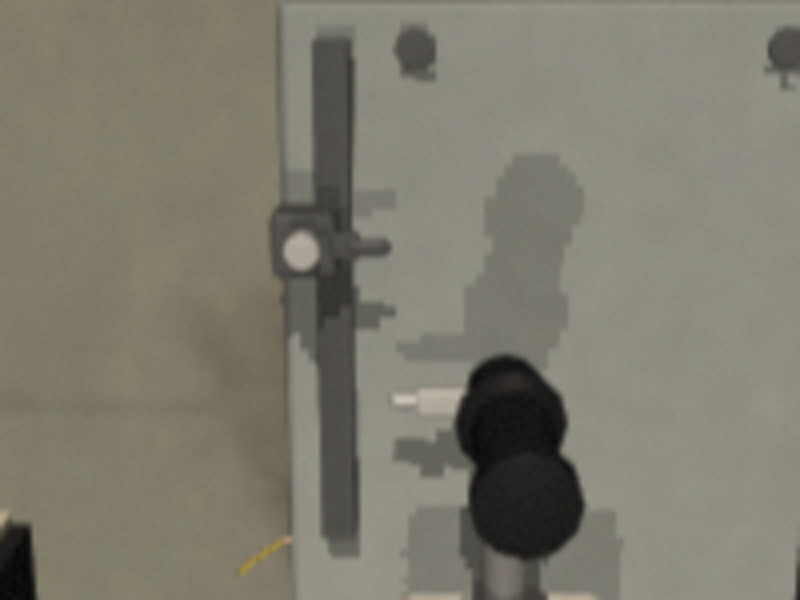

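```bash
python3 - <<'E'
from h import *
np.set_printoptions(precision=4,suppress=True)
T=np.load('wT.npy');K=np.array(cams.camera_model('wrist')['camera_matrix'])
def q(u,v,z):
    d=T[:3,:3]@np.linalg.inv(K)@[u/4+216,v/4+113,1];return (T[:3,3]+d*(z-T[2,3])/d[2])[:2]
p=q(392,401,.02);print('pointer',p)
e=np.array([np.cos(.02),np.sin(.02)])
for z in (.013,.02,.022): f=q(388,247,z);print(z,f,(f-p)@e)
f=q(301,251,.026);print('screw',f,(f-p)@e)
print('post',q(525,503,.083))
# shadows on plate
for n,a,b,z in [('ptr',(397,349),(395,451),.02),('fin',(392,200),(392,314),None)]:
    A,B=q(*a,.006),q(*b,.006);print(n,A,B,np.linalg.norm(A-B))
E
```

```text
pointer [ 0.5217 -0.1484]
0.013 [ 0.4886 -0.1498] -0.033129494852413004
0.02 [ 0.487  -0.1498] -0.03465309857481528
0.022 [ 0.4866 -0.1497] -0.03508841392407311
screw [ 0.4869 -0.1679] -0.0351037401414608
post [ 0.5193 -0.1238]
ptr [ 0.5138 -0.1475] [ 0.5386 -0.1476] 0.024799487894093572
fin [ 0.4794 -0.1492] [ 0.5056 -0.1488] 0.026117314176691532
```

```bash
python3 -m jog '[[[-0.052,0.052,0.1],0,0],[[-0.052,0.052,0.2],0,0],[[-0.052,0.052,0.306],0,0],[[-0.052,0.052,0.306],0,0.4],[[-0.052,0.052,0.306],0,0.7],[[-0.052,0.052,0.306],0,1],[[-0.052,0.052,0.306],0,1],[[-0.052,0.052,0.306],0,1],[[-0.052,0.052,0.306],0,1],[[-0.052,0.052,0.306],0,1],[[-0.052,0.052,0.306],0,1],[[-0.052,0.052,0.306],0,1]]' 45
python3 - <<'E'
from h import *
snap('top','t4.png')
im=cv2.imread('pics/t4.png')[175:260,288:395]
cv2.imwrite('pics/t4c.png',cv2.resize(im,None,fx=7,fy=7,interpolation=cv2.INTER_CUBIC))
for c in ['top','side']:
    if c=='side': snap('side','s4.png')
    for n in ['heat_sink','bracket_face']: print(c,n,[(np.round(x['position'],4),round(x['confidence'],2)) for x in models.pinpoint(n,c)[:1]])
go([.52,-.1226,.062],3.161)
E
```

```text
time: 12.52
tool_pos: [0.5199, -0.1244, 0.2187]
tool_rot: [-3.141, -0.0, -3.122]
contact_force: [-0.6, -1.3, -0.8]
opening: 0.0172
grip_force: 45.0
top heat_sink [(array([ 0.5784, -0.0051,  0.0092]), 0.6)]
top bracket_face [(array([ 0.5925, -0.0073,  0.0187]), 0.6)]
side heat_sink [(array([ 0.5817, -0.0018,  0.0035]), 0.96)]
side bracket_face [(array([ 0.5931, -0.0076,  0.0184]), 0.89)]
t 12.82 pos [ 0.5199 -0.1244  0.2187] rot [-3.1415 -0.     -3.1222] open 0.0172 F [-0.7 -1.5 -2.2] 
-> shift [-0.0004  0.0044 -0.0064] turn -0.0 mm 3
```

View pics/t4c.png

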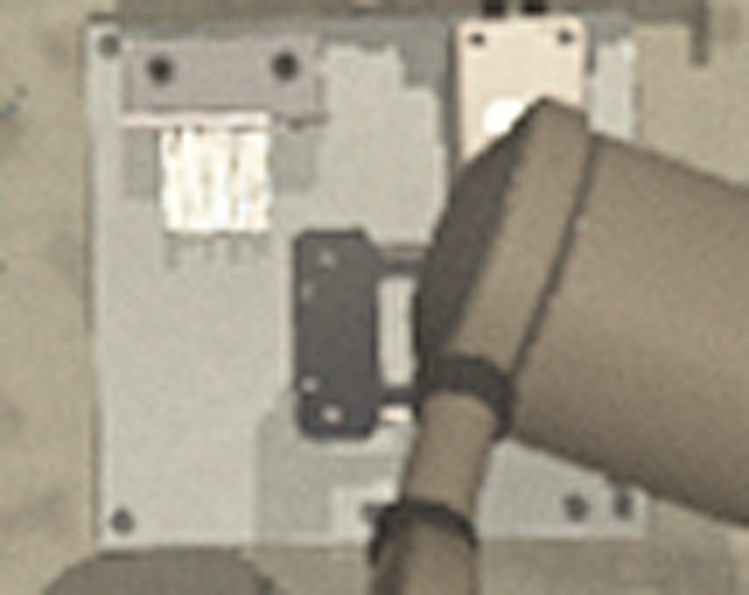

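```bash
python3 -m jog '[[[0.015,0,0],0,1],[[0.03,0,0],0,1],[[0.045,0,0],0,1],[[0.06,0,0],0,1],[[0.075,0,0],0,1],[[0.087,0,0],0,1],[[0.087,0,0],0,1],[[0.087,0,0],0,1],[[0.087,0,0],0,1]]' 45
python3 - <<'E'
from h import *
snap('wrist','w5.png')
for n in ['handle_pointer','mark_clip','handle_grip']: print(n,[(np.round(x['position'],4),round(x['confidence'],2)) for x in models.pinpoint(n,'wrist')[:2]])
go([.485,-.1242,.06],3.161)
E
```

```text
time: 13.95
tool_pos: [0.4853, -0.1251, 0.2187]
tool_rot: [-3.141, 0.002, -3.123]
contact_force: [6.4, -0.7, -6.3]
opening: 0.0173
grip_force: 45.0
handle_pointer [(array([ 0.4872, -0.1476,  0.0214]), 0.95)]
mark_clip [(array([ 0.4867, -0.1602,  0.0058]), 0.56)]
handle_grip [(array([ 0.4864, -0.1269,  0.0614]), 0.71)]
t 14.15 pos [ 0.4853 -0.125   0.2187] rot [-3.1413e+00  1.8000e-03 -3.1225e+00] open 0.0174 F [ 6.4 -1.7 -6.5] 
-> shift [ 0.0008  0.0021 -0.0013] turn -0.0001 mm 1
```

View pics/w5.png

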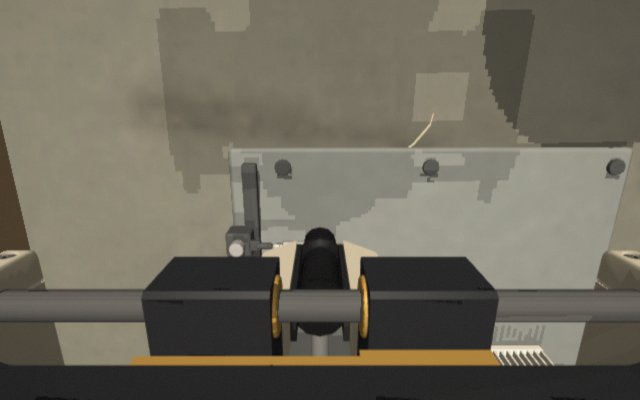

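The clip's finger ends near (270,246) and the pointer tip is near (276,245), so the two are level within about 1 px. The heat sink is still against the bracket, at (525,355).

```bash
python3 -c "
from cell import robot
print(robot.hand_in())"
```

```text
the job is handed in; nothing more can be done
None
```

I handed the job in with the heat sink released, a finned end flush against the bracket about 2.5 mm off its middle, and the gripper holding the handle about 35 mm out, its pointer level with the mark clip to about 1 mm by the camera; the hand-in returned no verdict.

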